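Spring open the locomotive's storage box

ROBOT

A 6-joint arm with a two-finger parallel gripper is mounted at the origin on the work surface; the furniture and walls round the work are solid. World frame = base frame: x ahead of the robot, y to its left, z up, the work surface at z = 0. Lengths are in m, angles in degrees, forces in N, time in s.
With the tool pointing down it reaches from about 0.35 to 0.875 m from the base axis. Payload 4.2 kg.
Tool frame: the origin (TCP) lies at the centre of the arm's flange, where the gripper is bolted on; the fingertips stand 182 mm ahead of it and the grasp point (between the pads) lies 164 mm ahead of it (r.nose_length is the distance from the TCP to the fingertips, in m); z points along the fingers, y is the line along which they close (so a half turn about z gives the same grasp; the last joint's range is limited). The gripper opens to 87 mm and grips with 3 to 60 N. Pads are 19 mm wide; open, the fingers measure 117 mm over their backs; the gripper's body (75 mm by 190 mm) begins 51 mm behind the grasp point.
Start: joints at [-50.558, 22.042, 0.453, 0, -68.411, -14.817], TCP at [0.26, -0.568, 0.405] pointing down, gripper open.
Joint ranges: [-179.83, 179.83], [-69.29, 118.12], [-61.27, 80.66], [-181.25, 117.63], [-171.15, -9.14], [-177.46, 177.46]. Speed limits (degrees/s): [159.86, 159.86, 180, 180, 180, 180].

INTERFACE

Orientations are given as a 3x3 rotation matrix whose columns are the frame's x, y, z axes.
In Python, from station import r, vision gives the robot as it stands. The module is installed in compiled form; this text tells all that it offers.
- The arm moves only by the shell command python3 -m creep 'ROWS'. ROWS is JSON, a list of rows, each a list of 7 numbers: the opening, from -1 (shut) to 1 (fully open), then the shift along the tool's x, y, z in mm, then the turn, a rotation vector about the tool's x, y, z in degrees. A call has 1 to 8 rows; each row is the pose to reach, as a shift and turn from the pose commanded when the call began, along the tool's axes at that moment; what a row does not reach only later rows make up. A row lasts 1/12 s, in which the tool goes at most 41.7 mm and 7.16 degrees, less where a joint would pass 70% of its speed; a pose out of reach is approached as far as the arm can. A call with a gripper value outside its range is refused whole. The fingers move at their own pace and stop on an object; the grip force is fixed at half the most. Time passes only in rows, so rows that repeat a pose let the fingers close. It gives the time, the measured TCP pose, the force, the opening and the grip force at its end, in the units of the state.
- r.sense(): the state, without advancing time (a new reading comes with each control period).
- vision.capture(name): name is "side" or "top" or "wrist"; returns (picture, depth): 400x640x3 uint8, red, green, blue; 400x640 float32, m along the optical axis (not along the pixel's ray), 0 where there is no reading.
- vision.camera_model(name): a dict with "vertical_fov" (degrees; the focal length in pixels is half the picture's height over the tangent of half this angle, whatever the lens; pixels are square), "cx", "cy" (the principal point, pixels), "extrinsics" (4x4, takes a point from camera to world coordinates); the wrist camera has in their place "mount" (4x4, takes a point from camera to tool coordinates, whose origin is the TCP and whose axes are the flange's). Camera axes: x right, y down, z forward; pixel columns grow to the right and rows downward; lengths in m; the calibration is good to about 2 mm. The wrist camera is an equidistant fisheye: a pixel r from the principal point sees the ray r / f radians off the axis. A picture is of the moment at which its call begins: read the wrist's pose just before it. camera_model takes no time and is no camera call.
- r.finish_job(): hands the job in; it is judged then, once.
Trained networks look in the newest picture that a camera, given by its name, has taken for a name from the list of things; names that differ only in an ending like _2 or _b are one class to them, and where a whole thing is asked for, a point or a joint stands for the part that bears it (a point fixed in the world has none). Each returns a list of dicts, best first, with "conf" (0 to 1); they miss things now and then, are a little off and sometimes report something else, mostly with a low value. They report only what shows in the picture. A call takes as long as a camera call.
- vision.find_in(camera, thing): "uv" ([column, row] in pixels, amid what is visible of it).
- vision.cut_out(camera, thing): "region" (400x640 bool, what is visible of it) and "uv" ([column, row] in pixels, amid what is visible of it).
The state is a dict: "time_s": time; "joints": joint angles; "joint_velocities": joint speeds; "effort": joint torques, N m; "tcp_pos": TCP position; "ee_rot": TCP orientation; "wrist_force": force on the tool from outside, world axes, zero at the start; "moment": the same for the moment, N m; "gripper_width": opening from 0.0 (shut) to 1.0 (fully open); "gripper_force": force on a finger pad.
Only numpy, scipy, OpenCV 4.12 (cv2) and the standard library are available. Lean on these libraries where they do the work, as an engineer would, in place of code of your own. Each camera call takes 0.05 s, during which the arm holds its last target. There are 200 camera calls.

TASK

Open the storage box that holds the red shunting locomotive, using a fingertip only: press the blue front end of its clear lid in until the touch catch lets go, then take the finger away and let the lid spring ajar by itself. Then push the lid with the finger, up and right over past upright, so that it stays open, and come away. Leave the other box shut, and do not lift or disturb the locomotive, the van or anything else on the table.

Things in the scene. Friction and masses are not known exactly. Their poses are not given: they have to be found in the camera images.
- box_loco: Storage box with the red shunting locomotive inside: light-wood case fixed to the table, 170 (its x) x 58 (its y) x 70 mm high, 3 mm walls; origin at the centre of its underside, x from the catch end (front, towards the robot) to the hinge end (back), z up. The 3 mm clear lid lies between the side walls, 49 mm wide, its top 1 mm below theirs
- lid_loco (a joint): Angle (rad) of the lid over the red shunting locomotive, hinged at the back, opening upward: 0 = shut on its catch, -0.028 = pushed fully in, 0.25 = sprung ajar, 1.57 = upright, 1.85 = stop, right over. Its spring drives it only up to 0.25; beyond, it swings by hand with slight friction, drops back to 0.25 if let go well short of upright and stays over if let go past it
- press_loco (a point): Centre of the white 18 mm touch mark on top of the blue front end of the lid over the red shunting locomotive, 13 mm from its front edge, 69 mm above the table when shut; z is the lid's outward normal. Pushed 3 to 4.5 mm down here (about 3 N, then a firm stop) the catch lets go for good; once the finger goes, a damped spring raises the lid to 0.25 rad in about 1 s
- edge_loco (a point): Middle of the front edge of the lid over the red shunting locomotive, at half its thickness, 172.5 mm from the hinge line, 6 mm out beyond the front of the box; moves with the lid, 43 mm higher when ajar. Axes as the lid's (x to the hinge, z outward)
- hinge_loco (a point): Middle of the hinge line of the box with the red shunting locomotive, 67.5 mm above the table, 81.5 mm behind the box's centre; fixed to the box, with the box's axes (hinge line along y)
- box_green: Storage box with the green van inside: light-wood case fixed to the table, 170 (its x) x 58 (its y) x 70 mm high, 3 mm walls; origin at the centre of its underside, x from the catch end (front, towards the robot) to the hinge end (back), z up. The 3 mm clear lid lies between the side walls, 49 mm wide, its top 1 mm below theirs
- lid_green (a joint): Angle (rad) of the lid over the green van, hinged at the back, opening upward: 0 = shut on its catch, -0.028 = pushed fully in, 0.25 = sprung ajar, 1.57 = upright, 1.85 = stop, right over. Its spring drives it only up to 0.25; beyond, it swings by hand with slight friction, drops back to 0.25 if let go well short of upright and stays over if let go past it
- press_green (a point): Centre of the white 18 mm touch mark on top of the blue front end of the lid over the green van, 13 mm from its front edge, 69 mm above the table when shut; z is the lid's outward normal. Pushed 3 to 4.5 mm down here (about 3 N, then a firm stop) the catch lets go for good; once the finger goes, a damped spring raises the lid to 0.25 rad in about 1 s
- loco: Red shunting locomotive with grey cab, 123 x 30 x 47 mm, loose on the floor of its box under the clear lid; origin at the centre of its underside, z up; its length lies along the box
- green_van: Green box van with grey roof, 116 x 30 x 44 mm, loose in its box under the clear lid; origin at the centre of its underside
- mug: White mug with grey dots, 82 mm wide, 91 mm high, bystander; origin at the centre of its underside
- masking_tape: Roll of masking tape lying flat, 104 mm across, 25 mm high, bystander; origin at the centre of its underside
- glue_bottle: White glue bottle with red pointed cap, 126 mm high, bystander; origin at the centre of its underside
- screw_jar: Clear jar with red lid, 65 mm across, 99 mm high, bystander; origin at the centre of its underside
- screwdriver_red: Red screwdriver lying down, 160 mm long, 22 mm high, bystander; origin at the centre of its underside
- eraser: Blue and white eraser, 40 x 20 x 13 mm, bystander; origin at the centre of its underside
- tin_clips: Flat blue tin, 82 x 52 x 19 mm, bystander; origin at the centre of its underside

How it is judged:
By the outcome, as a careful person would: the job done as asked, in the order asked, and still so for the second after the job is handed in, with the robot touching nothing.
It also fails if it takes over 48 s, if anything falls off the work surface, if the arm or the gripper's body presses on something with over 40 N, if the wrist force passes 120 N, or if a joint passes its speed limit or range.

## Working session

There is one attempt and no reset: what is moved stays moved. The work goes in short steps, Python scripts to look and compute and a shell command to move; the robot and the scene stay as the last step left them, time stands still between calls to the robot, and variables do not carry over. Pictures are saved under pics/ and viewed, at most 10 in all, crops included, and the job is handed in when it is done.

```bash
mkdir -p pics; cat > h.py <<'E'
import numpy as np, cv2
from station import r, vision
def model(n):
    m=vision.camera_model(n); f=200/np.tan(np.radians(m["vertical_fov"])/2); return m,f
def world(n,uv,depth,tcp=None):
    m,f=model(n); u,v=uv; 
    d=depth
    x,y=(u-m["cx"])/f,(v-m["cy"])/f
    p=np.array([x*d,y*d,d,1]); return (m["extrinsics"]@p)[:3]
def ray_z(n,uv,z):
    m,f=model(n);u,v=uv;E=np.array(m["extrinsics"])
    d=E[:3,:3]@np.array([(u-m["cx"])/f,(v-m["cy"])/f,1]);return E[:3,3]+d*(z-E[2,3])/d[2]
E
python3 - <<'E'
from h import *
for n in ["top","side"]:
    im,d=vision.capture(n); cv2.imwrite(f"pics/{n}0.png",im[:,:,::-1]); np.save(f"{n}d.npy",d)
    for t in ["box_loco","box_green","press_loco","press_green","loco","green_van","edge_loco","mug","glue_bottle","screw_jar"]:
        for q in vision.find_in(n,t)[:2]:
            u,v=q["uv"]; dd=d[int(v),int(u)]
            print(n,t,round(q["conf"],2),np.round(q["uv"]),np.round(world(n,q["uv"],dd),3), np.round(ray_z(n,q["uv"],.069),3))
s=r.sense();print(s["time_s"],s["tcp_pos"],s["ee_rot"],s["gripper_width"],r.nose_length)
E
```

```text
top box_loco 0.66 [443. 184.] [ 0.486 -0.318  0.069] [ 0.486 -0.318  0.069]
top box_green 0.57 [178. 178.] [0.492 0.334 0.075] [0.493 0.336 0.069]
top press_loco 0.57 [453. 185.] [ 0.481 -0.341  0.072] [ 0.482 -0.343  0.069]
top press_green 0.73 [446. 182.] [ 0.489 -0.324  0.068] [ 0.489 -0.324  0.069]
top press_green 0.71 [175. 175.] [0.499 0.343 0.07 ] [0.5   0.343 0.069]
top edge_loco 0.62 [450. 185.] [ 0.481 -0.333  0.07 ] [ 0.481 -0.333  0.069]
top mug 0.82 [295. 239.] [0.346 0.048 0.024] [0.346 0.046 0.069]
top mug 0.68 [179. 176.] [0.499 0.335 0.068] [0.499 0.335 0.069]
top glue_bottle 0.73 [275. 129.] [0.608 0.096 0.105] [0.618 0.1   0.069]
top glue_bottle 0.56 [175. 179.] [0.491 0.343 0.072] [0.491 0.344 0.069]
top screw_jar 0.58 [318. 181.] [ 0.496 -0.007  0.013] [ 0.488 -0.007  0.069]
side box_loco 0.79 [227. 164.] [ 0.501 -0.301  0.07 ] [ 0.501 -0.302  0.069]
side box_green 0.78 [416. 332.] [0.524 0.348 0.07 ] [0.524 0.348 0.069]
side box_green 0.16 [419. 323.] [0.507 0.343 0.072] [0.505 0.342 0.069]
side press_loco 0.74 [222. 156.] [ 0.491 -0.336  0.068] [ 0.492 -0.334  
[... 263 characters left out ...]
15 -0.31   0.07 ] [ 0.514 -0.31   0.069]
side edge_loco 0.97 [223. 156.] [ 0.492 -0.329  0.072] [ 0.491 -0.331  0.069]
side mug 0.76 [366. 200.] [0.314 0.043 0.041] [0.332 0.054 0.069]
side mug 0.22 [418. 332.] [0.522 0.352 0.069] [0.522 0.352 0.069]
side glue_bottle 0.82 [299. 287.] [0.626 0.104 0.077] [0.624 0.101 0.069]
side glue_bottle 0.62 [289. 215.] [ 0.479 -0.084  0.017] [ 0.503 -0.056  0.069]
side screw_jar 0.6 [272. 256.] [0.621 0.013 0.099] [ 0.611 -0.001  0.069]
1.1 [ 0.26043465 -0.56813368  0.40474041] [[-9.09041926e-01 -4.16704663e-01 -3.46061164e-05]
 [-4.16704664e-01  9.09041926e-01  8.98459777e-06]
 [ 2.77144869e-05  2.25879061e-05 -9.99999999e-01]] 0.9990021916880688 0.1822
```

View pics/top0.png

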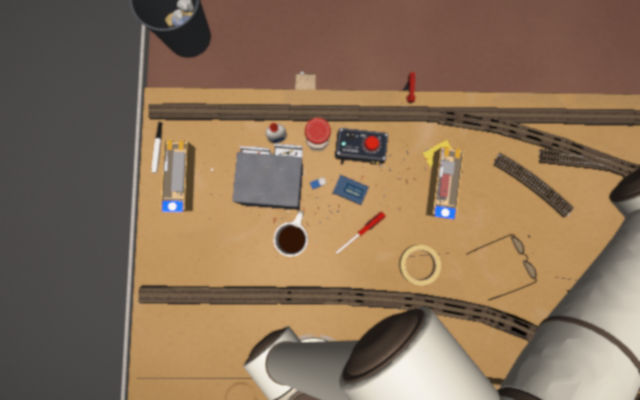

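View pics/side0.png

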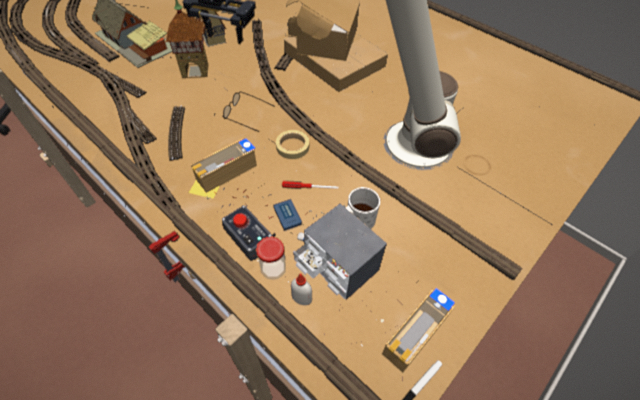

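```bash
python3 - <<'E'
from h import *
t=cv2.imread("pics/top0.png"); s=cv2.imread("pics/side0.png")
z=lambda c:cv2.resize(c,(390,390),interpolation=cv2.INTER_CUBIC)
cv2.imwrite("pics/crops.png",np.hstack([z(t[135:225,400:490]),z(t[135:225,130:220])]))
for n,im in (("top",t),("side",s)):
    b,g,rr=[im[:,:,i].astype(int) for i in range(3)]
    m=((b>150)&(b-rr>80)).astype(np.uint8)
    k,l,st,c=cv2.connectedComponentsWithStats(cv2.morphologyEx(m,cv2.MORPH_CLOSE,np.ones((7,7))))
    for i in range(1,k):
        if st[i,4]>60: 
            # white within bbox
            x,y,w,h=st[i,:4]; sub=im[y:y+h,x:x+w].min(2)>190; ys,xs=np.nonzero(sub)
            wu=(xs.mean()+x,ys.mean()+y) if len(xs) else None
            print(n,c[i],st[i],ray_z(n,c[i],.069),wu,wu and ray_z(n,wu,.069))
# box wall tops: points from top depth with z .066-.074 near loco
d=np.load("topd.npy"); v,u=np.mgrid[:400,:640]; m,f=model("top");E=np.array(m["extrinsics"])
P=np.stack([(u-m["cx"])/f*d,(v-m["cy"])/f*d,d],-1)@E[:3,:3].T+E[:3,3]
k=(abs(P[...,2]-.069)<.007)&(abs(P[...,1]+.325)<.09)&(abs(P[...,0]-.49)<.13)&(d>0)
print(k.sum(), cv2.minAreaRect(P[k][:,:2].astype(np.float32)))
E
```

```text
top [172.13636364 206.04090909] [162 201  21  11 220] [0.42374345 0.34701667 0.069     ] (np.float64(171.88372093023256), np.float64(205.88372093023256)) [0.42412177 0.34764603 0.069     ]
top [444.55825243 212.04368932] [435 206  20  13 206] [ 0.41525804 -0.31944231  0.069     ] (np.float64(444.8095238095238), np.float64(212.07142857142858)) [ 0.41519547 -0.32006111  0.069     ]
side [246.18348624 144.66972477] [239 139  16  12 109] [ 0.41723429 -0.3202202   0.069     ] (np.float64(245.93333333333334), np.float64(144.86666666666667)) [ 0.41824392 -0.32012932  0.069     ]
side [441.82730924 299.1124498 ] [430 289  24  22 249] [0.4252635  0.34706392 0.069     ] (np.float64(440.7323943661972), np.float64(299.9154929577465)) [0.42851974 0.34636647 0.069     ]
1658 ((0.4899766743183136, -0.3286163806915283), (0.06046724319458008, 0.17825362086296082), 82.66496276855469)
```

View pics/crops.png

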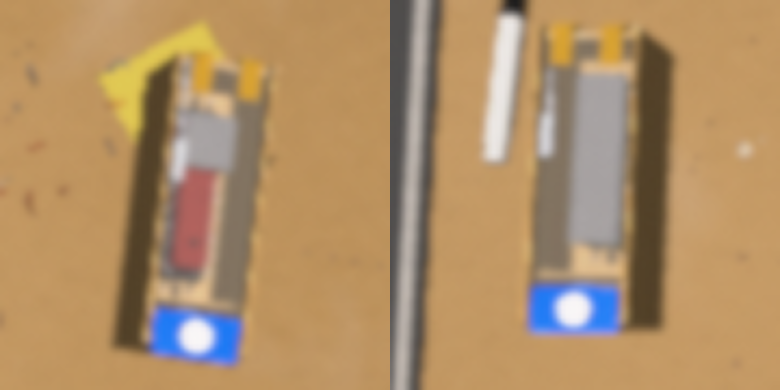

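The box on the right (top view, about 445,185) shows the red body and grey cab. Its blue end with the white mark is at (445,212), about (0.416, -0.320), with yaw about -7°. The other box holds only a grey roof. I'll move above the mark with the gripper shut.

```bash
python3 -m creep '[[-1,-245,160,93,0,0,31.6],[-1,-245,160,93,0,0,31.6],[-1,-245,160,93,0,0,31.6],[-1,-245,160,93,0,0,31.6],[-1,-245,160,93,0,0,31.6],[-1,-245,160,93,0,0,31.6],[-1,-245,160,93,0,0,31.6],[-1,-245,160,93,0,0,31.6]]'; python3 -m creep '[[-1,0,0,0,0,0,0],[-1,0,0,0,0,0,0],[-1,0,0,0,0,0,0]]'
python3 - <<'E'
from h import *
s=r.sense();print(s["ee_rot"].round(3) if hasattr(s["ee_rot"],'round') else s["ee_rot"],s["joints"],s["gripper_width"])
im,d=vision.capture("wrist"); cv2.imwrite("pics/w1.png",im[:,:,::-1])
im,d=vision.capture("side"); cv2.imwrite("pics/s1.png",cv2.resize(im[90:210,150:330],(720,480))[:,:,::-1])
print({k:np.round(v,3).tolist() for k,v in vision.camera_model("wrist").items() if not isinstance(v,str)})
E
```

```text
time_s: 1.77
tcp_pos: [0.4175, -0.3178, 0.3108]
ee_rot: [[-0.993, 0.119, -0.001], [0.119, 0.993, 0.001], [0.001, 0.001, -1.0]]
wrist_force: [-0.2, -0.4, -0.2]
gripper_width: 0.481
gripper_force: 0.0
time_s: 2.02
tcp_pos: [0.4166, -0.3208, 0.3121]
ee_rot: [[-0.993, 0.121, 0.0], [0.121, 0.993, -0.0], [-0.001, -0.0, -1.0]]
wrist_force: [-0.1, -1.2, 0.7]
gripper_width: 0.252
gripper_force: 0.0
[[-0.993  0.121  0.   ]
 [ 0.121  0.993 -0.   ]
 [-0.001 -0.    -1.   ]] [-1.99003844e+01  1.76048747e+01 -2.09207886e+01  2.20343659e-02
 -5.14390387e+01 -7.70629425e+01] 0.2516856893913419
{'vertical_fov': 65.706, 'cx': 319.934, 'cy': 200.599, 'mount': [[0.001, -0.971, -0.24, 0.064], [1.0, 0.0, 0.002, -0.0], [-0.002, -0.24, 0.971, 0.02], [0.0, 0.0, 0.0, 1.0]]}
```

View pics/w1.png

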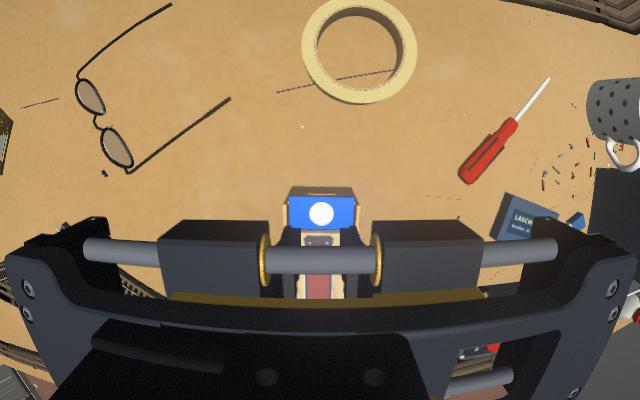

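The wrist view shows the white mark at about (321,213), with the red loco body just beyond it in the same box. That confirms this is the right box. I'll project the mark to world coordinates and finish closing the fingers.

```bash
cat >> h.py <<'E'
def wrist_z(uv,z,s):
    m,f=model("wrist"); a=np.array([uv[0]-m["cx"],uv[1]-m["cy"]]); q=np.linalg.norm(a); t=q/f
    dr=np.r_[a/q*np.sin(t),np.cos(t)]; M=np.array(m["mount"]); R=np.array(s["ee_rot"])
    o=np.array(s["tcp_pos"])+R@M[:3,3]; d=R@M[:3,:3]@dr; return o+d*(z-o[2])/d[2]
E
python3 - <<'E'
from h import *
s=r.sense(); im=cv2.imread("pics/w1.png")
m=im[195:232,300:342].min(2)>200; y,x=np.nonzero(m); uv=(x.mean()+300,y.mean()+195); p=wrist_z(uv,.069,s)
print(uv,m.sum(),p, "tool delta mm",(np.array(s["ee_rot"]).T@(p-np.array(s["tcp_pos"]))*1000).round(1))
b=(im[...,0].astype(int)-im[...,2]>80)&(im[...,0]>130); b[:170]=0;b[260:]=0;b[:,:270]=0;b[:,370:]=0
y,x=np.nonzero(b); print("blue",x.min(),x.max(),y.min(),y.max(),[wrist_z(q,.069,s).round(4) for q in ((290,200),(354,200))])
E
python3 -m creep '[[-1,0,0,0,0,0,0],[-1,0,0,0,0,0,0],[-1,0,0,0,0,0,0],[-1,0,0,0,0,0,0],[-1,0,0,0,0,0,0],[-1,0,0,0,0,0,0]]'
```

```text
(np.float64(321.048275862069), np.float64(213.11954022988505)) 435 [ 0.41704175 -0.32046891  0.069     ] tool delta mm [ -0.5   1.1 243.2]
blue 289 354 196 229 [array([ 0.4042, -0.3422,  0.069 ]), array([ 0.41  , -0.2949,  0.069 ])]
time_s: 2.62
tcp_pos: [0.4164, -0.3207, 0.3118]
ee_rot: [[-0.993, 0.122, 0.0], [0.122, 0.993, -0.0], [-0.0, -0.0, -1.0]]
wrist_force: [-0.8, 0.6, 0.2]
gripper_width: 0.008
gripper_force: 0.0
```

View pics/s1.png

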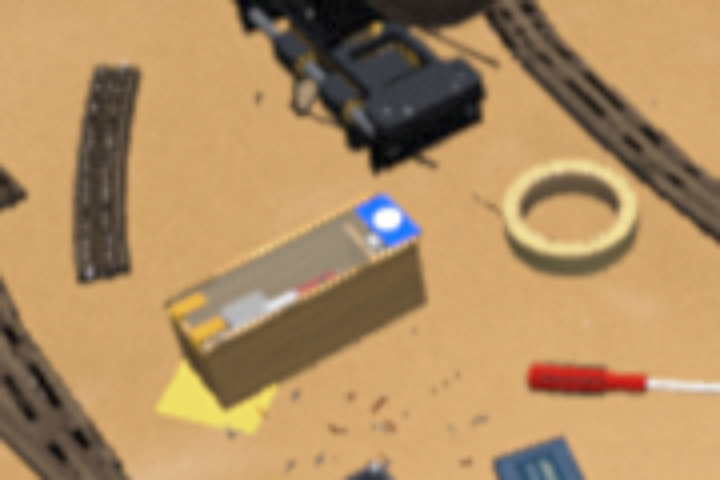

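```bash
python3 -m creep '[[-1,0,1,20,0,0,0],[-1,0,1,40,0,0,0],[-1,0,1,52,0,0,0],[-1,0,1,57,0,0,0],[-1,0,1,59,0,0,0],[-1,0,1,61,0,0,0],[-1,0,1,61,0,0,0]]'; python3 -m creep '[[-1,0,0,1,0,0,0],[-1,0,0,1.5,0,0,0],[-1,0,0,1.5,0,0,0]]'
```

```text
time_s: 3.2
tcp_pos: [0.4167, -0.3197, 0.2513]
ee_rot: [[-0.993, 0.121, 0.0], [0.121, 0.993, -0.0], [-0.0, -0.0, -1.0]]
wrist_force: [-1.6, 1.1, 2.4]
gripper_width: 0.002
gripper_force: 0.9
time_s: 3.45
tcp_pos: [0.4168, -0.3197, 0.2499]
ee_rot: [[-0.993, 0.121, 0.001], [0.121, 0.993, -0.001], [-0.001, -0.0, -1.0]]
wrist_force: [-0.5, -0.1, 3.1]
gripper_width: 0.006
gripper_force: 1.2
```

```bash
python3 -m creep '[[-1,0,0,1,0,0,0],[-1,0,0,1,0,0,0]]'; python3 -m creep '[[-1,0,0,1,0,0,0],[-1,0,0,1,0,0,0]]';  python3 -m creep '[[-1,0,0,0.7,0,0,0],[-1,0,0,0.7,0,0,0]]'
```

```text
time_s: 3.62
tcp_pos: [0.4168, -0.3197, 0.2485]
ee_rot: [[-0.993, 0.121, 0.001], [0.121, 0.993, -0.001], [-0.001, -0.0, -1.0]]
wrist_force: [-0.6, -0.2, 2.2]
gripper_width: 0.005
gripper_force: 1.3
time_s: 3.78
tcp_pos: [0.4169, -0.3197, 0.2474]
ee_rot: [[-0.993, 0.121, 0.001], [0.121, 0.993, -0.001], [-0.001, -0.0, -1.0]]
wrist_force: [-0.2, -1.3, 2.8]
gripper_width: 0.005
gripper_force: 1.4
time_s: 3.95
tcp_pos: [0.4169, -0.3197, 0.2472]
ee_rot: [[-0.993, 0.121, 0.001], [0.121, 0.993, -0.001], [-0.001, -0.001, -1.0]]
wrist_force: [-2.0, -0.1, 6.6]
gripper_width: 0.006
gripper_force: 3.0
```

```bash
python3 -m creep '[[-1,0,0,-35,0,0,0],[-1,0,0,-60,0,0,0],[-1,30,0,-60,0,-7,0],[-1,60,0,-60,0,-14,0],[-1,90,0,-60,0,-21,0],[-1,120,0,-60,0,-28,0],[-1,150,0,-60,0,-35,0],[-1,174,0,-60,0,-42,0]]'; python3 -m creep '[[-1,0,0,0,0,-3,0],[-1,0,0,0,0,-3,0],[-1,0,0,0,0,-3,0],[-1,0,0,0,0,-3,0]]'
python3 - <<'E'
from h import *
s=r.sense();print(np.round(s["joints"],1)); R=np.array(s["ee_rot"]);T=np.array(s["tcp_pos"])
print("tip",T+R[:,2]*.1822)
im,d=vision.capture("side"); cv2.imwrite("pics/s2.png",cv2.resize(im[90:210,150:330],(720,480),interpolation=cv2.INTER_CUBIC)[:,:,::-1])
E
```

```text
time_s: 4.62
tcp_pos: [0.2548, -0.3, 0.3054]
ee_rot: [[-0.798, 0.12, 0.59], [0.1, 0.993, -0.066], [-0.594, 0.007, -0.805]]
wrist_force: [-1.0, -0.5, -0.4]
gripper_width: 0.001
gripper_force: 0.0
time_s: 4.95
tcp_pos: [0.256, -0.3013, 0.3053]
ee_rot: [[-0.77, 0.12, 0.626], [0.098, 0.993, -0.07], [-0.63, 0.008, -0.776]]
wrist_force: [0.6, -0.8, -0.9]
gripper_width: 0.008
gripper_force: 0.0
[-38.9   3.  -30.2 -43.4 -29.5 -24.9]
tip [ 0.37012388 -0.31396894  0.16379982]
```

View pics/s2.png

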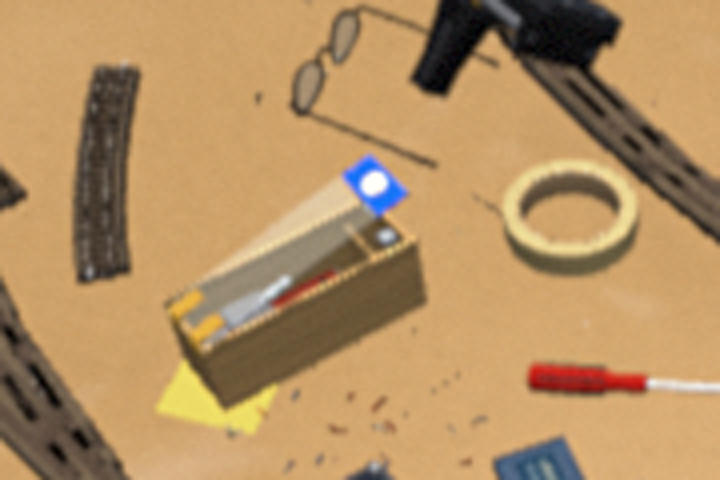

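The lid has sprung ajar: its blue end is raised at (375,183) in the crop, and the catch is exposed at (385,235). Next I'll lower the tilted finger in front of the edge.

```bash
cat > st.py <<'E'
from h import *
s=r.sense();R=np.array(s["ee_rot"]);T=np.array(s["tcp_pos"]);tip=T+R[:,2]*.1822
M=np.array([.417,-.320]);u=np.array([.9925,-.122]);w=np.array([.122,.9925])
d=tip[:2]-M; x=d@u-.1595; z=tip[2]-.0675
print("t",s["time_s"],"tip along %.1f lat %.1f z %.1f mm; about hinge r %.1f ang %.2f; tilt %.1f"%(d@u*1e3,d@w*1e3,tip[2]*1e3,np.hypot(x,z)*1e3,np.arctan2(z,-x),np.degrees(np.arccos(-R[2,2]))),"F",np.round(s["wrist_force"],1),"J",np.round(s["joints"],0))
E
python3 -m creep '[[-1,19,0,36,0,0,0],[-1,38,0,71,0,0,0],[-1,38,0,71,0,0,0],[-1,38,0,71,0,0,0]]' >/dev/null; python3 st.py
```

```text
t 5.3333 tip along -32.8 lat 1.5 z 82.2 mm; about hinge r 192.9 ang 0.08; tilt 38.8 F [-0.1  0.6 -0.2] J [-43.  13. -30. -59. -26.  -4.]
```

```bash
python3 -m creep '[[-1,-10,-1,7,0,0,0],[-1,-20,-1,14,0,0,0],[-1,-28,-1,20,0,0,0],[-1,-31,-1,22,0,0,0],[-1,-31,-1,22,0,0,0]]' >/dev/null; python3 st.py
```

```text
t 5.75 tip along 4.1 lat 0.1 z 89.2 mm; about hinge r 156.9 ang 0.14; tilt 39.1 F [-7.7 -0.5  1.5] J [-39.  14. -27. -57. -24. -10.]
```

```bash
python3 -m creep '[[-1,-5,0,-6,0,0,0],[-1,-9.5,0,-11.6,0,0,0],[-1,-9.5,0,-11.6,0,0,0]]' >/dev/null; python3 st.py
python3 - <<'E'
from h import *
im,d=vision.capture("side"); cv2.imwrite("pics/s3.png",cv2.resize(im[90:210,150:330],(720,480),interpolation=cv2.INTER_CUBIC)[:,:,::-1])
E
```

```text
t 6.0 tip along 7.0 lat -0.3 z 106.8 mm; about hinge r 157.5 ang 0.25; tilt 39.4 F [-0.5 -0.5  0.5] J [-38.  13. -27. -53. -24. -15.]
```

View pics/s3.png

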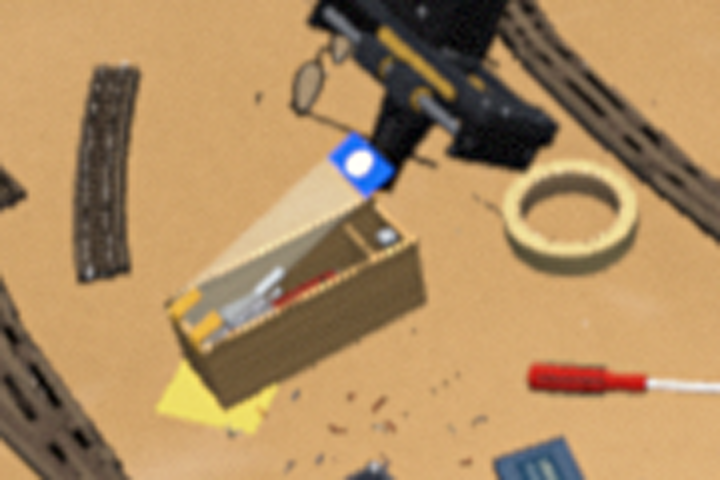

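```bash
python3 -m creep '[[-1,-20,0,-4,0,0,0],[-1,-37,0,-12,0,0,0],[-1,-55,0,-18,0,0,0],[-1,-73,0,-21.5,0,0,0],[-1,-92,0,-23,0,0,0],[-1,-110,0,-22,0,0,0],[-1,-110,0,-22,0,0,0]]' >/dev/null; python3 st.py
```

```text
t 6.6333 tip along 80.6 lat -1.0 z 194.7 mm; about hinge r 149.7 ang 1.02; tilt 39.6 F [-4.  -0.7  5.9] J [-27.   9. -21. -32. -25. -45.]
```

```bash
python3 -m creep '[[-1,-20,0,4,0,0,0],[-1,-41,0,11,0,0,0],[-1,-54,0,18,0,0,0],[-1,-67,0,26,0,0,0],[-1,-79,0,35,0,0,0],[-1,-90,0,46,0,0,0],[-1,-90,0,46,0,0,0]]' >/dev/null; python3 st.py
python3 - <<'E'
from h import *
im,d=vision.capture("side"); cv2.imwrite("pics/s4.png",cv2.resize(im[60:210,120:330],(756,540),interpolation=cv2.INTER_CUBIC)[:,:,::-1])
E
```

```text
t 7.2167 tip along 176.9 lat -0.5 z 211.2 mm; about hinge r 144.7 ang 1.69; tilt 39.1 F [-9.2  2.7  9.1] J [-22.  15. -13. -23. -26. -57.]
```

View pics/s4.png

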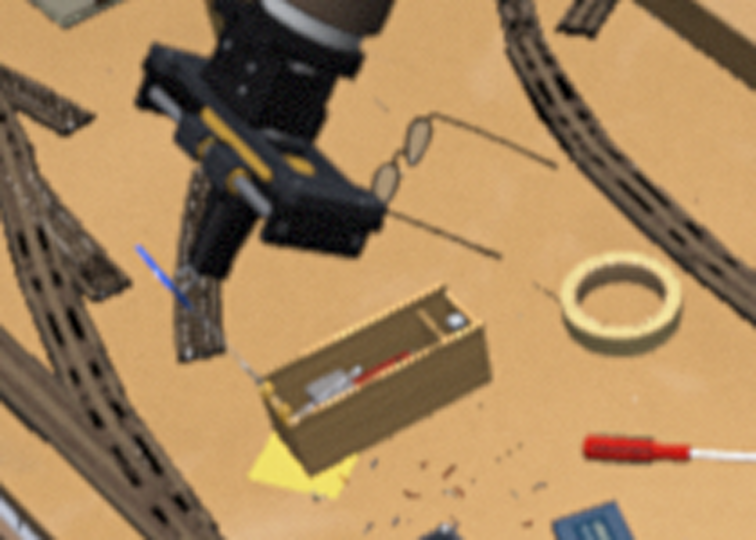

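The lid is over past upright, seen edge-on with its blue strip at (160,275), and the finger is against it. I'll retreat towards the robot and up.

```bash
python3 -m creep '[[-1,12,0,-10,0,0,0],[-1,35,0,-35,0,0,0],[-1,60,0,-70,0,0,0],[-1,60,0,-110,0,0,0],[-1,60,0,-130,0,0,0],[-1,60,0,-130,0,0,0],[-1,60,0,-130,0,0,0],[-1,60,0,-130,0,0,0]]' >/dev/null; python3 -m creep '[[-1,0,0,0,0,0,0],[-1,0,0,0,0,0,0],[-1,0,0,0,0,0,0],[-1,0,0,0,0,0,0],[-1,0,0,0,0,0,0],[-1,0,0,0,0,0,0],[-1,0,0,0,0,0,0],[-1,0,0,0,0,0,0]]' >/dev/null; python3 st.py
python3 - <<'E'
from h import *
im,d=vision.capture("side"); cv2.imwrite("pics/s5.png",im[:,:,::-1])
E
```

```text
t 8.6 tip along 47.7 lat -1.3 z 273.3 mm; about hinge r 234.2 ang 1.07; tilt 39.2 F [0.8 0.7 0. ] J [-27.   1. -20. -24. -34. -54.]
```

View pics/s5.png

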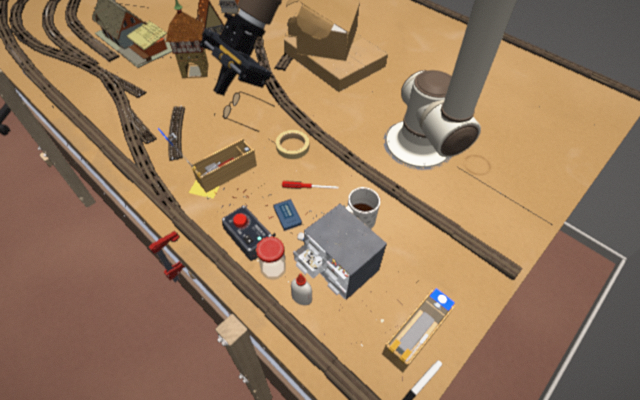

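The lid is staying open, with its blue end at (168,138). The finger is clear of everything, the other box is shut, and nothing else has moved.

```bash
python3 -c "
from station import r
print(r.finish_job())"
```

```text
the job is handed in; nothing more can be done
None
```

The locomotive box's lid was pressed in, sprang ajar by itself, was pushed past upright and stayed open; the arm came clear, the other box is still shut, nothing else visibly moved, and the job was handed in at about 9 s.

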